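# Find the hidden catch of the bar chest and open it

## Robot

A 6-joint arm with a two-finger parallel gripper is mounted at the origin on a cart in front of the work surface, level with it; the furniture and walls round the work are solid. World frame = base frame: x ahead of the robot, y to its left, z up, the work surface at z = 0. Lengths are in mm, angles in rad, forces in N, time in s.
With the tool pointing down it reaches from about 350 to 775 mm from the base axis. Payload 7.3 kg.
Tool frame: the origin (TCP) lies midway between the tips of the shut fingers; the grasp point (between the pads) lies 19 mm behind it; z points along the fingers, y is the direction in which the jaws open and shut (so a half turn about z gives the same grasp; the last joint's range is limited). The gripper opens to 92 mm and grips with 3 to 60 N. Pads are 19 mm wide; open, the fingers measure 130 mm over their backs; the gripper's body (75 mm by 190 mm) begins 47 mm behind the grasp point.
Start: joints at [1.129, 0.342, 1.524, -0, 1.275, -0.146], TCP at [153.025, 502.223, 226.741] pointing down, gripper open.
Joint ranges: [-2.53, 2.53], [-0.77, 2.02], [0.04, 2.7], [-1, 4.14], [0.28, 2.66], [-3.11, 3.11]. Speed limits (rad/s): [2.57, 2.57, 3.14, 3.14, 3.14, 3.14].

## Interface

Orientations are given as [roll, pitch, yaw] about the fixed x, y, z axes, in that order (R = Rz(yaw) Ry(pitch) Rx(roll)).
In Python, from plant import sensors, imaging, ticket gives the robot as it stands. The module is installed in compiled form; this text tells all that it offers.
- The arm moves only by the tool arm_command, never from a script. Its argument "increments" is one flat list of numbers, 5 for each row, row after row: the closure, from 0 (fully open) to 1 (shut), then the shift along the tool's x, y, z in mm, then the turn about the tool's z in degrees. In form: [hand, dx, dy, dz, spin, hand, dx, dy, dz, spin, ...]. A call has 1 to 20 rows; each row is the pose to reach, as a shift and turn from the pose commanded when the call began, along the tool's axes at that moment; what a row does not reach only later rows make up. A row lasts 1/8 s, in which the tool goes at most 62.5 mm and 10.7 degrees, less where a joint would pass 70% of its speed; a pose out of reach is approached as far as the arm can. A call with a gripper value outside its range is refused whole. The fingers move at their own pace and stop on an object; the grip force is fixed at half the most. Time passes only in rows, so rows that repeat a pose let the fingers close. It gives the time, the measured TCP pose, the force and the opening at its end, in the units of the state.
- sensors.get_obs(): the state, without advancing time (a new reading comes with each control period).
- imaging.capture(name): name is "scene" or "top"; returns the picture (480x640x3 uint8, blue, green, red); there is no depth.
- imaging.calibration(name): a dict with "fx", "fy", "cx", "cy" (pixels), "world_to_cam" (4x4, takes a point from world to camera coordinates). Camera axes: x right, y down, z forward; pixel columns grow to the right and rows downward; lengths in mm; the calibration is good to about 2 mm. A picture is of the moment at which its call begins. calibration takes no time and is no camera call.
- ticket.close_job(): hands the job in, once; it reports no verdict.
The state is a dict: "time": time; "joint_positions": joint angles; "dq": joint speeds; "tau": joint torques, N m; "tool_pos": TCP position; "tcp_rot": TCP orientation; "contact_force": force on the tool from outside, world axes, zero at the start; "moment": the same for the moment, N m; "grip_width": finger opening in mm.
Only numpy, scipy, OpenCV 4.12 (cv2) and the standard library are available. Lean on these libraries where they do the work, as an engineer would, in place of code of your own. Each camera call takes 0.05 s, during which the arm holds its last target. There are 200 camera calls.

## Task

The dark wooden chest that keeps the matches and spirits away from children has a concealed catch: one of the four flush wooden discs in its top panel is a spring button, the other three are rigid blanks. With the shut fingertips feel gently from disc to disc for the one that gives and press it in until the lid springs ajar, then push the lid with the fingertips all the way back until it rests open by itself, without slamming it. Grip and lift nothing, never press hard, and leave the glasses, jar, bottles and shaker around it undisturbed.

Things in the scene. Friction and masses are not known exactly. Their poses are not given: they have to be found in the camera images.
- chest: Low dark walnut bar chest, fixed to the worktop: 150 mm along its x axis, 262 mm along its y axis, top 88 mm above the worktop. Origin at the centre of its underside, z up. The right part of its top (chest y from -131 to -7 mm) is a fixed flat panel, 8 mm thick, with four identical light wooden discs; the left part (y from -5.5 to +128 mm) is the lid, shut and level with the panel at the start. There is no handle.
- lid: Smooth lacquered dark walnut board, 150 x 134 x 8 mm, 0.16 kg. Origin on the hinge line, which runs along chest x at chest y = +134.5 mm, 81 mm above the worktop; shut, its axes are the chest's and it reaches from there towards -y. Near its back end a brass keeper hangs 26 mm below the free edge (x = +55 mm) and a steel plunger rises from the chest (x = +52, y = +94 mm); elsewhere nothing is under it.
- lid_angle (a joint): Lid angle in rad: 0 shut, 1.85 fully back against its hinge stop. When the catch is pressed a spring plunger throws it up to about 0.95 (in about a second) and holds it there; it must be pushed on from there. Let go below about 1.57 it sinks back to 0.95; past that it leans back on its stop by itself and stays.
- lid_edge (a point): Middle of the lower corner of the lid's free edge, 138.5 mm from the hinge line; push here or on the underside behind it with the last 25 mm of the fingers (wider parts of a gripper higher up press the edge down against the hinge and jam). At angle 0.95 it stands about 193 mm above the worktop.
- catch (a joint): How far the concealed catch is pressed in, in m: 0 flush (spring out), 0.006 bottomed. It is one of the four discs; which one differs from time to time and cannot be seen. It starts to give at about 1 N, lets the lid go at about 0.004 (4 N), needs about 5 N to bottom, and springs back out. The other three discs are rigid blanks.
- disc_a (a point): Centre of the top face of the front left (chest x -29, y -40 mm) disc of the panel. Each disc is light wood in a brass rim, 46 mm across, in a hole 47 mm across, its face 1 mm below the panel's top. This point is fixed to the chest and does not move as a disc is pressed.
- disc_b (a point): Centre of the top face of the front right (x -29, y -98 mm) disc of the panel. Each disc is light wood in a brass rim, 46 mm across, in a hole 47 mm across, its face 1 mm below the panel's top. This point is fixed to the chest and does not move as a disc is pressed.
- disc_c (a point): Centre of the top face of the back left (x +29, y -40 mm) disc of the panel. Each disc is light wood in a brass rim, 46 mm across, in a hole 47 mm across, its face 1 mm below the panel's top. This point is fixed to the chest and does not move as a disc is pressed.
- disc_d (a point): Centre of the top face of the back right (x +29, y -98 mm) disc of the panel. Each disc is light wood in a brass rim, 46 mm across, in a hole 47 mm across, its face 1 mm below the panel's top. This point is fixed to the chest and does not move as a disc is pressed.
- tumbler_left: Bystander, loose: clear tumbler, 81 mm across, 91 mm tall. Origin at the centre of its underside.
- tumbler_back: Bystander, loose: clear tumbler, 81 mm across, 91 mm tall. Origin at the centre of its underside.
- olives: Bystander, loose: glass jar with a dark lid, 71 mm across, 110 mm tall. Origin at the centre of its underside.
- amaro: Bystander, loose: small amber bottle with a red cap, 52 mm across, 142 mm tall. Origin at the centre of its underside.
- bitters: Bystander, loose: small yellow-labelled bottle with a yellow cap, 48 mm across, 152 mm tall. Origin at the centre of its underside.
- shaker: Bystander, loose: steel cocktail shaker, 70 mm across, 220 mm tall. Origin at the centre of its underside.

How it is judged:
By the outcome, as a careful person would: the job done as asked, in the order asked, and still so for the second after the job is handed in, with the robot touching nothing.
It also fails if it takes over 54 s, if anything falls off the work surface, if the arm or the gripper's body presses on something with over 40 N, if the wrist force passes 120 N, or if a joint passes its speed limit or range.

## Working session

There is one attempt and no reset: what is moved stays moved. The work goes in short steps, Python scripts to look and compute and a tool call to move; the robot and the scene stay as the last step left them, time stands still between calls to the robot, and variables do not carry over. Pictures are saved under pics/ and viewed, about 8 in all and at most 12, crops included, and the job is handed in when it is done.

Besides the shell and the picture viewer there is one more tool, called after "Call:" in YAML: its name, and indented under it one key for each argument. arm_command: Moves the arm, as the interface text tells. Its arguments: {"type":"object","properties":{"increments":{"type":"array","items":{"type":"number"}}},"required":["increments"]}

```bash
mkdir -p pics
python3 - <<'E'
from plant import sensors, imaging
import cv2
o=sensors.get_obs();print({k:o[k] for k in('time','tool_pos','tcp_rot','contact_force','grip_width')})
for n in('scene','top'):
    cv2.imwrite(f'pics/{n}0.png',imaging.capture(n));c=imaging.calibration(n);print(n,c)
E
```

```text
{'time': 0.0, 'tool_pos': array([152.84318229, 501.8384223 , 226.04435171]), 'tcp_rot': array([-3.14008347e+00, -2.39373377e-04,  2.84577201e+00]), 'contact_force': array([-0.49956341, -0.40096351, -0.87581732]), 'grip_width': 91.6051640820795}
scene {'fx': 495.62640847483647, 'fy': 495.62640847483647, 'cx': 319.80155461152657, 'cy': 237.23648694551673, 'world_to_cam': array([[ 6.18925943e-01, -7.85448062e-01, -1.42050312e-03,
        -3.02753415e+02],
       [-4.86513735e-01, -3.81947337e-01, -7.85761171e-01,
         3.34184984e+02],
       [ 6.16632032e-01,  4.87019068e-01, -6.18528387e-01,
         9.49059116e+02],
       [ 0.00000000e+00,  0.00000000e+00,  0.00000000e+00,
         1.00000000e+00]])}
top {'fx': 510.7202100357016, 'fy': 510.7202100357016, 'cx': 311.647841364395, 'cy': 237.51847777786395, 'world_to_cam': array([[-1.76145068e-02, -9.99831329e-01,  5.20021876e-03,
         2.94546033e+01],
       [-9.98399975e-01,  1.73093049e-02, -5.38319339e-02,
         4.98717225e+02],
       [ 5.37328419e-02, -6.14012125e-03, -9.98536469e-01,
         1.35199470e+03],
       [ 0.00000000e+00,  0.00000000e+00,  0.00000000e+00,
         1.00000000e+00]])}
```

View pics/top0.png

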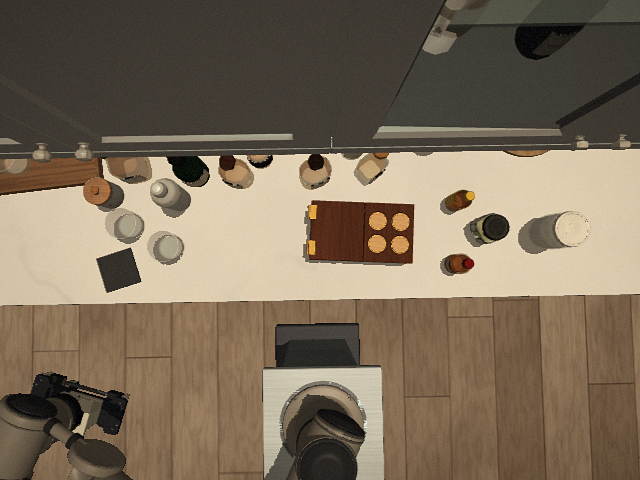

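View pics/scene0.png

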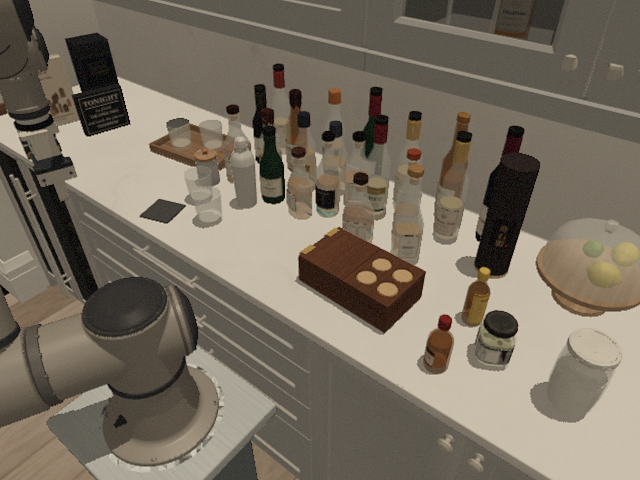

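The top view shows the chest centred near (361,232), with its discs at about (377,244), (400,244), (377,221) and (401,222). The hinges are on the left (+y). Amaro, olives and bitters stand about 45-80 px to its right. The tumblers and the shaker or white bottle are far left.

```bash
cat > h.py <<'E'
import numpy as np
from plant import sensors, imaging
def px2w(n,u,v,z):
    c=imaging.calibration(n);T=c['world_to_cam'];R=T[:3,:3];t=T[:3,3]
    o=-R.T@t;d=R.T@np.array([(u-c['cx'])/c['fx'],(v-c['cy'])/c['fy'],1])
    return o+d*(z-o[2])/d[2]
def w2px(n,p):
    c=imaging.calibration(n);T=c['world_to_cam'];q=T[:3,:3]@np.array(p)+T[:3,3]
    return np.array([c['fx']*q[0]/q[2]+c['cx'],c['fy']*q[1]/q[2]+c['cy']])
E
python3 - <<'E'
from h import *
import cv2
from scipy.optimize import least_squares
L=np.array([[-29,-40],[-29,-98],[29,-40],[29,-98]])
allc={}
for n,box in(('top',(362,420,205,262)),('scene',(345,430,250,305))):
    im=cv2.imread(f'pics/{n}0.png').astype(int);u0,u1,v0,v1=box
    m=np.zeros(im.shape[:2],np.uint8);s=im[v0:v1,u0:u1]
    m[v0:v1,u0:u1]=(s.sum(2)>330)&(s[...,2]-s[...,0]>40)
    k,_,st,c=cv2.connectedComponentsWithStats(m)
    P=[]
    for i in range(1,k):
        if 80<st[i,4]<700: P.append(px2w(n,*c[i],87)[:2]);print(n,c[i].round(1),st[i,2:],P[-1].round(1))
    P=np.array(P)
    if len(P)==4:
        # assign by order: x then y
        o=np.argsort(P[:,0]);f=sorted(o[:2],key=lambda i:-P[i,1])+sorted(o[2:],key=lambda i:-P[i,1])
        Q=P[f]
        def R(a):return np.array([[np.cos(a),-np.sin(a)],[np.sin(a),np.cos(a)]])
        r=least_squares(lambda p:((R(p[2])@L.T).T+p[:2]-Q).ravel(),[500,0,0])
        print(n,'chest',r.x.round(3),'res',r.fun.round(1));print(((R(r.x[2])@L.T).T+r.x[:2]).round(1))
for nm,u,v,z in(('amaro',468,264,142),('bitters',469,196,152),('olives',495,227,110),('tumbL',168,247,91),('white',158,189,200)):print(nm,px2w('top',u,v,z)[:2].round())
E
```

```text
top [416.2 234. ] [  7  57 376] [ 499.4 -243.7]
top [377.3 220.6] [ 18  18 243] [ 535.4 -145.9]
top [400.3 221.4] [ 17  18 234] [ 532.3 -204.3]
top [376.6 243.3] [ 18  18 245] [ 477.7 -142.8]
top [399.6 244.2] [ 18  18 235] [ 474.4 -200.9]
scene [381.5 264.2] [ 19  12 168] [ 533.6 -147.8]
scene [366.3 277. ] [ 19  13 187] [ 475.6 -144.4]
scene [402.2 275.4] [ 19  12 184] [ 530.  -205.6]
scene [387.4 288.8] [ 21  13 201] [ 472.3 -202.2]
scene chest [ 5.06918e+02 -1.06131e+02 -5.80000e-02] res [ 0.1  0.1 -0.1 -0.  -0.1  0.   0.1 -0.1]
[[ 475.6 -144.4]
 [ 472.2 -202.3]
 [ 533.5 -147.8]
 [ 530.1 -205.7]]
amaro [ 422. -355.]
bitters [ 586. -360.]
olives [ 512. -436.]
tumbL [477. 383.]
white [608. 376.]
```

```bash
cat >> h.py <<'E'
def inc(*P):
    o=sensors.get_obs();y=o['tcp_rot'][2];p=o['tool_pos']
    for q in P:
        d=np.array(q)-p;print(q,[round(float(v),1) for v in(np.cos(y)*d[0]+np.sin(y)*d[1],np.sin(y)*d[0]-np.cos(y)*d[1],-d[2])])
E
python3 - <<'E'
from h import *
inc((300,350,260),(430,120,250),(476.7,-146,200))
for u,v in((405,262),(357,250)):print(px2w('scene',u,v,0))
for z in(150,250):print(z,px2w('top',371,172,z),px2w('top',316,178,z))
E
```

```text
(300, 350, 260) [-185.0, -102.4, -33.9]
(430, 120, 250) [-376.4, -284.5, -23.9]
(476.7, -146, 200) [-498.6, -525.4, 26.1]
[ 6.66430263e+02 -1.42742895e+02 -1.13686838e-13]
[ 6.29459099e+02 -1.64556261e+01  1.13686838e-13]
150 [ 648.310331   -125.05621659  150.        ] [635.88682633   8.49971401 150.        ]
250 [ 630.17085232 -112.4880591   250.        ] [618.76009777  10.18054225 250.        ]
```

Call:
arm_command:
  increments: [1,-46,-26,-15,0,1,-92,-51,-34,0,1,-138,-77,-34,8,1,-185,-102,-34,16,1,-222,-138,-34,24,1,-260,-174,-34,32,1,-298,-210,-34,40,1,-337,-247,-34,48,1,-376,-284,-34,56,1,-394,-320,-34,64,1,-412,-354,-34,70,1,-430,-388,-30,76.2,1,-447,-422,-20,76.2,1,-464,-456,0,76.2,1,-481,-490,10,76.2,1,-490,-508,20,76.2,1,-498.6,-525.4,26,76.2,1,-498.6,-525.4,26,76.2,1,-498.6,-525.4,26,76.2]

```text
time: 2.48
tool_pos: [476.9, -144.9, 201.0]
tcp_rot: [3.141, -0.0, 1.516]
contact_force: [-0.4, 0.3, 0.4]
grip_width: 0.5
```

Run:
```python
from h import *
import cv2
s=imaging.capture('scene');t=imaging.capture('top')
a=cv2.resize(s[150:350,270:490],None,fx=2.4,fy=2.4);b=cv2.resize(t[140:300,290:480],None,fx=2,fy=2)
w=np.zeros((480+0,528+0,3),np.uint8);cv2.imwrite('pics/s1.png',a[:600]);
o=sensors.get_obs();print(o['time'],o['tool_pos'],o['tcp_rot'],o['contact_force'],o['grip_width'])
inc((476.7,-144.5,100))
```

```text
2.575 [ 476.93523244 -144.83290545  201.1812597 ] [ 3.14087709e+00 -3.07883931e-05  1.51697052e+00] [-0.30754477  0.16104911 -0.70569513] -0.019398206870793723
(476.7, -144.5, 100) [0.3, -0.3, 101.2]
```

View pics/s1.png

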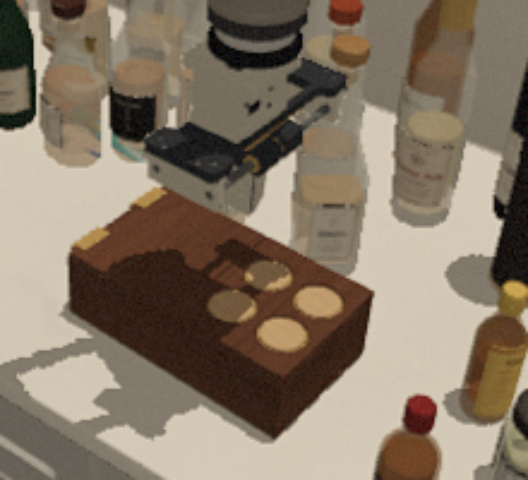

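The shut fingers hang over disc A (tips near crop px (235,212)) and the body lies along chest x. I'll descend to just above the disc.

Call:
arm_command:
  increments: [1,0,0,25,0,1,0,0,50,0,1,0,0,75,0,1,0,0,95,0,1,0,0,105,0,1,0,0,109,0,1,0,0,109,0]

```text
time: 3.45
tool_pos: [477.1, -145.7, 92.1]
tcp_rot: [3.141, 0.0, 1.516]
contact_force: [-1.2, -0.4, 0.2]
grip_width: 0.2
```

Run:
```python
from h import *
import cv2
o=sensors.get_obs();print(o['tool_pos'],o['contact_force'])
a=cv2.resize(imaging.capture('scene')[200:310,290:440],None,fx=5,fy=5,interpolation=2);cv2.imwrite('pics/s2.png',a)
print((w2px('scene',o['tool_pos'])-[290,200])*5)
```

```text
[ 477.11637371 -145.65808996   92.13448309] [-1.19400611 -0.36621554  0.21340684]
[386.35253214 375.70611377]
```

View pics/s2.png

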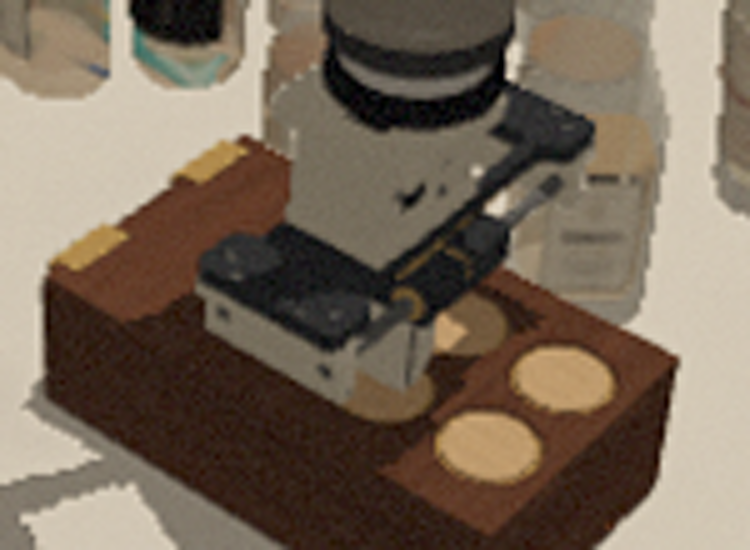

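The fingertips stand centred over disc A (tips about (400,382), disc centre (382,385)). Now I'll feel gently.

Call:
arm_command:
  increments: [1,0,0,2,0,1,0,0,3.5,0,1,0,0,4.5,0,1,0,0,4.5,0]

```text
time: 4.0
tool_pos: [476.8, -145.7, 87.3]
tcp_rot: [3.142, -0.0, 1.516]
contact_force: [0.9, -0.2, 2.0]
grip_width: 0.5
```

Call:
arm_command:
  increments: [1,0,0,0.5,0,1,0,0,1,0,1,0,0,1,0]

```text
time: 4.38
tool_pos: [476.9, -145.8, 87.2]
tcp_rot: [3.141, 0.0, 1.516]
contact_force: [-3.4, 0.6, 11.4]
grip_width: 0.2
```

A is rigid: 11 N with no travel, at the disc's face height. Next is B.

Call:
arm_command:
  increments: [1,0,0,-8,0,1,-15,0,-12,0,1,-35,0,-12,0,1,-50,0,-12,0,1,-56,-0.5,-10,0,1,-56,-0.5,-6,0,1,-56,-0.5,-3,0,1,-56,-0.5,-1.5,0,1,-56,-0.5,-0.7,0,1,-56,-0.5,-0.7,0]

```text
time: 5.62
tool_pos: [473.2, -201.1, 87.3]
tcp_rot: [-3.141, -0.0, 1.516]
contact_force: [-0.8, 2.5, 5.7]
grip_width: 0.8
```

Call:
arm_command:
  increments: [1,0,0,0.5,0,1,0,0,0.5,0]

```text
time: 5.88
tool_pos: [473.2, -201.1, 87.2]
tcp_rot: [3.142, -0.0, 1.516]
contact_force: [-3.8, 1.8, 10.5]
grip_width: 0.8
```

B is rigid too. For D I'll turn the body along y, so it stays clear of the bottles behind.

Call:
arm_command:
  increments: [1,0,0,-10,0,1,0,0,-25,10,1,0,0,-25,20,1,0,0,-25,30,1,0,0,-25,40,1,0,0,-25,50,1,0,10,-25,60,1,0,20,-25,70,1,0,30,-25,80,1,0,40,-25,90,1,0,52,-20,90,1,-0.8,58,-14,90,1,-0.8,58,-8,90,1,-0.8,58,-4,90,1,-0.8,58,-2,90,1,-0.8,58,-1.2,90,1,-0.8,58,-1.2,90]

```text
time: 8.0
tool_pos: [531.1, -205.7, 87.8]
tcp_rot: [3.142, -0.0, -0.055]
contact_force: [-1.1, -0.5, -0.2]
grip_width: 0.5
```

Call:
arm_command:
  increments: [1,0,0,0.5,0,1,0,0,0.5,0]

```text
time: 8.25
tool_pos: [531.2, -205.6, 87.3]
tcp_rot: [3.142, -0.0, -0.055]
contact_force: [0.3, -0.9, 0.7]
grip_width: 0.3
```

Call:
arm_command:
  increments: [1,0,0,0.5,0,1,0,0,0.5,0]

```text
time: 8.5
tool_pos: [531.2, -205.6, 86.8]
tcp_rot: [3.142, -0.0, -0.055]
contact_force: [-0.3, -0.0, 2.7]
grip_width: 0.2
```

Call:
arm_command:
  increments: [1,0,0,0.5,0,1,0,0,0.5,0]

```text
time: 8.75
tool_pos: [531.2, -205.6, 86.2]
tcp_rot: [3.142, -0.0, -0.055]
contact_force: [0.0, -0.1, 2.3]
grip_width: 0.5
```

D gives: it's 1 mm in at about 2 N. Pressing it on to about 5 mm.

Call:
arm_command:
  increments: [1,0,0,1,0,1,0,0,2,0,1,0,0,2.8,0,1,0,0,3.5,0,1,0,0,4,0,1,0,0,4,0]

```text
time: 9.5
tool_pos: [531.2, -205.6, 82.2]
tcp_rot: [3.142, -0.0, -0.055]
contact_force: [-1.1, -0.5, 4.1]
grip_width: 0.4
```

Call:
arm_command:
  increments: [1,0,0,-1,0,1,0,0,-6,0,1,0,0,-15,0,1,0,0,-40,0,1,0,0,-70,0,1,0,0,-100,0,1,0,0,-100,0]

```text
time: 10.38
tool_pos: [532.1, -206.0, 184.6]
tcp_rot: [3.14, -0.004, -0.055]
contact_force: [-0.2, -0.2, -0.9]
grip_width: 0.8
```

Run:
```python
from h import *
import cv2
o=sensors.get_obs();print(o['time'],o['tool_pos'],o['tcp_rot'],o['contact_force'])
s=imaging.capture('scene');cv2.imwrite('pics/s3.png',cv2.resize(s[120:330,250:500],None,fx=2.8,fy=2.8))
```

```text
10.375 [ 532.07039898 -205.97561048  184.58352686] [ 3.13978844 -0.00416677 -0.05485778] [-0.24211155 -0.23736678 -0.93048438]
```

View pics/s3.png

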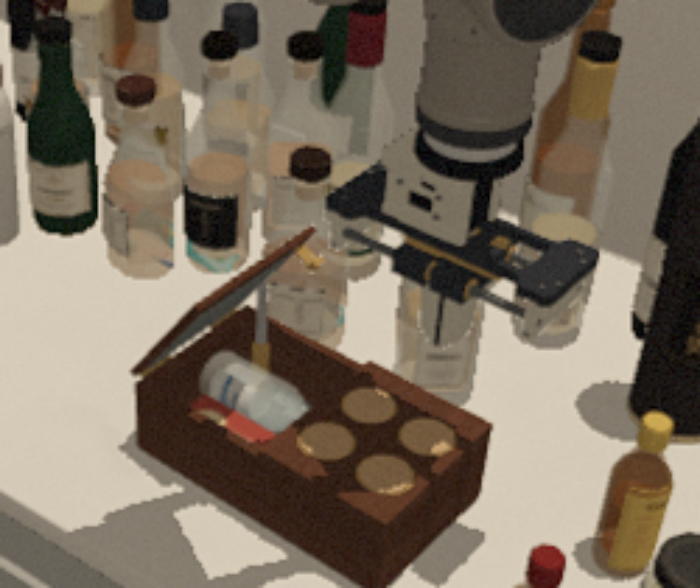

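D was the catch. The lid stands ajar (free edge at crop (312,232)), held by the plunger. I'll go in front of its free edge at chest x = -20, clear of the keeper.

Call:
arm_command:
  increments: [1,-25,0,2,0,1,-49.5,-10,4,0,1,-49.5,-35,4,0,1,-49.5,-60,4,0,1,-49.5,-85,4,0,1,-49.5,-100,4,0,1,-49.5,-109,4,0,1,-49.5,-109,4,0]

```text
time: 11.42
tool_pos: [487.6, -93.8, 177.8]
tcp_rot: [-3.142, 0.0, -0.054]
contact_force: [0.1, -0.7, -0.3]
grip_width: 0.5
```

Call:
arm_command:
  increments: [1,0,-5,0,0,1,0,-10,0,0,1,0,-15,0,0,1,0,-20,0,0,1,0,-25,0,0,1,0,-30,-3,0]

```text
time: 12.18
tool_pos: [489.2, -63.7, 181.0]
tcp_rot: [-3.142, 0.001, -0.055]
contact_force: [-1.0, -0.6, 0.3]
grip_width: 0.3
```

Call:
arm_command:
  increments: [1,0,-4,-2,0,1,0,-8,-4,0,1,0,-12,-7,0,1,0,-16,-9,0,1,0,-20,-11,0,1,0,-24,-13,0,1,0,-28,-15,0]

```text
time: 13.05
tool_pos: [490.8, -35.8, 196.2]
tcp_rot: [-3.141, 0.0, -0.055]
contact_force: [0.8, 0.3, -1.0]
grip_width: 0.3
```

Run:
```python
from h import *
import cv2
o=sensors.get_obs();print(o['time'],o['tool_pos'],o['contact_force'])
s=imaging.capture('scene');cv2.imwrite('pics/s4.png',cv2.resize(s[150:320,270:430],None,fx=3.5,fy=3.5))
```

```text
13.05 [490.81024859 -35.79333867 196.16733227] [ 0.76584157  0.33611545 -0.97940487]
```

View pics/s4.png

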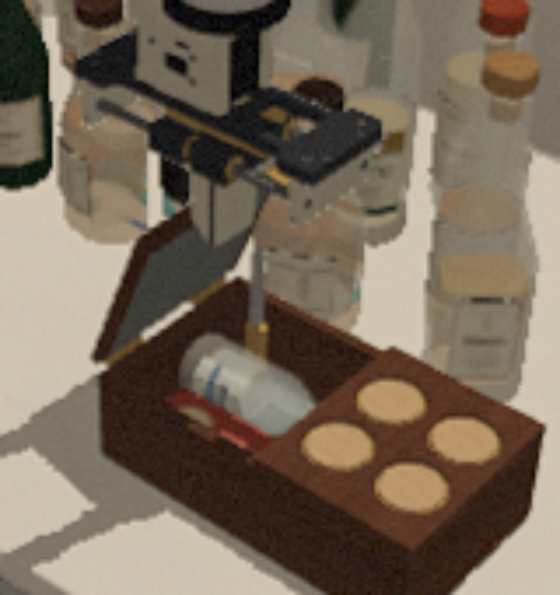

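The lid is moving along with the fingertips (tips at crop (222,243), against its underside) and is steeper now, with no noticeable force. I'll keep going slowly.

Call:
arm_command:
  increments: [1,0,-4,-1,0,1,0,-8,-3,0,1,0,-12,-4,0,1,0,-16,-5,0,1,0,-20,-6,0,1,0,-24,-7,0,1,0,-28,-8,0,1,0,-31,-8,0,1,0,-34,-8,0,1,0,-37,-8,0,1,0,-40,-8,0]

```text
time: 14.48
tool_pos: [493.0, 4.0, 204.1]
tcp_rot: [-3.142, 0.0, -0.055]
contact_force: [0.1, 0.4, -0.3]
grip_width: 0.2
```

Call:
arm_command:
  increments: [1,0,-2,0,0,1,0,-4,0,0,1,0,-6,0,0,1,0,-8,0,0,1,0,-10,0,0,1,0,-12,0,0,1,0,-14,0,0,1,0,-16,0,0,1,0,-18,0,0,1,0,-20,0,0,1,0,-22,0,0,1,0,-24,0,0]

```text
time: 15.98
tool_pos: [494.4, 27.9, 204.1]
tcp_rot: [-3.142, -0.0, -0.055]
contact_force: [0.7, -0.2, 0.9]
grip_width: 0.2
```

Run:
```python
from h import *
import cv2
o=sensors.get_obs();print(o['time'],o['tool_pos'],o['contact_force'])
s=imaging.capture('scene');cv2.imwrite('pics/s5.png',cv2.resize(s[130:320,250:430],None,fx=3,fy=3))
```

```text
15.975 [494.36144626  27.9297164  204.12454895] [ 0.71056495 -0.24551765  0.90241542]
```

View pics/s5.png

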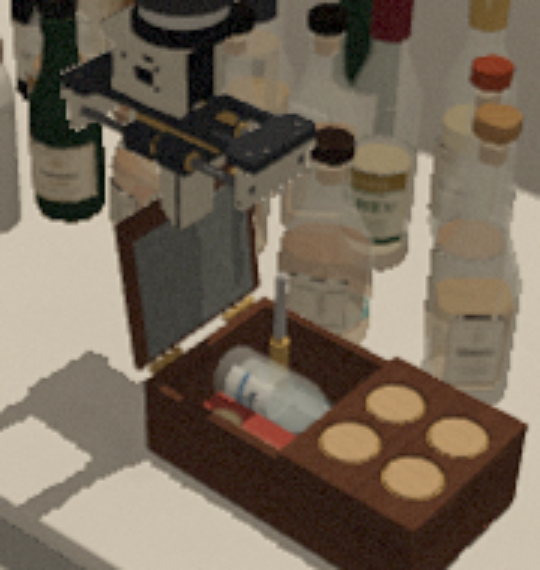

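The lid is around vertical or just past it (front free corner about crop (120,230)). I'll follow it slowly to the stop.

Call:
arm_command:
  increments: [1,0,-2,0,0,1,0,-4,0,0,1,0,-6,0,0,1,0,-8,0,0,1,0,-10,0,0,1,0,-12,0,0,1,0,-14,0,0,1,0,-14,0,0]

```text
time: 17.02
tool_pos: [495.1, 41.9, 204.1]
tcp_rot: [-3.142, -0.0, -0.055]
contact_force: [-0.1, -0.6, 0.2]
grip_width: 0.8
```

Call:
arm_command:
  increments: [1,0,4,0,0,1,0,12,0,0,1,0,25,0,0,1,0,45,0,0,1,0,70,0,0,1,0,95,0,0,1,0,120,-20,0,1,0,150,-30,0,1,0,180,-40,0,1,0,180,-40,0,1,0,180,-40,0]

```text
time: 18.4
tool_pos: [484.8, -137.8, 243.7]
tcp_rot: [-3.141, 0.001, -0.056]
contact_force: [-0.8, 0.3, -0.5]
grip_width: 0.2
```

Run:
```python
from h import *
import cv2
o=sensors.get_obs();print(o['time'],o['tool_pos'],o['contact_force'])
s=imaging.capture('scene');cv2.imwrite('pics/s6.png',s)
def C(x,y,z):
    c,n=np.cos(.055),np.sin(.055);return w2px('scene',(508+c*x+n*y,-105.4-n*x+c*y,z))
for a in(1.6,1.75,1.85):
    print(a,[C(x,134.5-138.5*np.cos(a),81+138.5*np.sin(a)).round() for x in(-75,75)])
```

```text
18.4 [ 484.83566703 -137.84364559  243.70034331] [-0.79460097  0.33075441 -0.54517475]
1.6 [array([293., 207.]), array([336., 180.])]
1.75 [array([287., 205.]), array([330., 178.])]
1.85 [array([282., 203.]), array([326., 177.])]
```

View pics/s6.png

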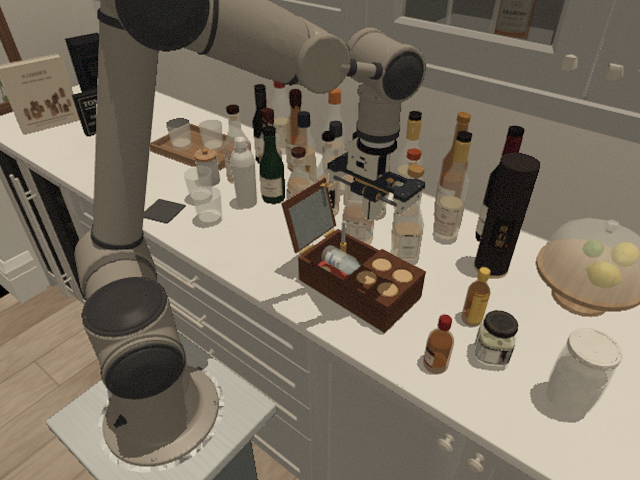

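The lid rests back with its free corners at about (284,205) and (327,180), where 1.85 rad predicts (282,203) and (326,177). The bottles look unmoved. I'll wait a second, then compare frames.

Call:
arm_command:
  increments: [1,0,0,0,0,1,0,0,0,0,1,0,0,0,0,1,0,0,0,0,1,0,0,0,0,1,0,0,0,0,1,0,0,0,0,1,0,0,0,0]

```text
time: 19.45
tool_pos: [485.3, -138.0, 244.1]
tcp_rot: [-3.141, -0.0, -0.055]
contact_force: [1.1, 0.4, -0.5]
grip_width: 0.5
```

Run:
```python
from h import *
import cv2
s=imaging.capture('scene').astype(float);b=cv2.imread('pics/s6.png').astype(float);a=cv2.imread('pics/scene0.png').astype(float)
f=lambda p,q,u0,u1,v0,v1:abs(cv2.blur(p,(3,3))-cv2.blur(q,(3,3)))[v0:v1,u0:u1].mean().round(2)
print('lid settle',f(s,b,280,335,175,255))
for n,x in dict(amaro=(420,458,312,375),bitters=(462,494,265,330),olives=(472,522,310,370),tumblers=(183,225,165,225),white=(228,260,135,210),empty=(540,600,140,200)).items():print(n,f(s,a,*x))
print(sensors.get_obs()['contact_force'])
```

```text
lid settle 0.87
amaro 9.59
bitters 8.87
olives 9.11
tumblers 11.54
white 10.57
empty 10.25
[ 0.05351237 -0.29713323  0.02723566]
```

```bash
python3 -c "
from plant import ticket;print(ticket.close_job())"
```

```text
the job is handed in; nothing more can be done
None
```

The chest is open: the lid rests back by itself, and I handed the job in at about 19.5 s of the 54 s allowed.

- **Finding the catch:** With the shut fingertips, discs A and B were rigid, with about 11 N at most and no travel. Disc D gave way at about 2 N. I pressed it in about 5 mm at about 4 N, and the lid sprang ajar. C was not touched.
- **Opening the lid:** I pushed it at its free edge, slowing near the top, with no more than about 1 N showing at the end of each move. I followed it to near its stop and then backed the arm away.
- **Lid check:** The free corners lay within about 3 pixels of where 1.85 rad predicts. A frame about a second later showed no movement.
- **Bystanders check:** The changes around amaro, bitters, olives, the tumblers and the tall container beside them were no larger than in an empty patch of the picture. The whole picture had changed in brightness by about 10 levels, so this would not show very small shifts. I was not sure that the tall container is the shaker. The arm's path stayed clear of all of them.
- **Not measured:** I did not measure the lid's speed over its last few degrees, where it leans back on its own.

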